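Set up the goldsmith's soldering place

ROBOT

A 6-joint arm with a two-finger parallel gripper is mounted at the origin on the work surface. World frame = base frame: x ahead of the robot, y to its left, z up, the work surface at z = 0. Lengths are in mm, angles in rad, forces in N, time in s.
With the tool pointing down it reaches from about 300 to 850 mm from the base axis. Payload 4.2 kg.
Tool frame: the origin (TCP) lies midway between the tips of the shut fingers; the grasp point (between the pads) lies grip_point_offset behind it (grip_point_offset is the distance from the TCP to the grasp point, in mm); z points along the fingers, y is the line along which they close (so a half turn about z gives the same grasp; the last joint's range is limited). The gripper opens to 91 mm and grips with 3 to 60 N. Pads are 32 mm wide; open, the fingers measure 118 mm over their backs; the gripper's body (76 mm by 178 mm) begins 60 mm behind the grasp point.
Start: joints at [-1.277, 0.32, 1.565, -0, 1.257, -0.02], TCP at [177.492, -546.937, 213.976] pointing down, gripper open.
Joint ranges: [-3.11, 3.11], [-0.84, 2.01], [0.21, 2.61], [-1.34, 4.49], [0.05, 2.63], [-2.56, 2.56]. Speed limits (rad/s): [2.57, 2.57, 3.14, 3.14, 3.14, 3.14].

INTERFACE

Orientations are given as [roll, pitch, yaw] about the fixed x, y, z axes, in that order (R = Rz(yaw) Ry(pitch) Rx(roll)).
In Python, from workcell import sense, grab_frame, calibration, hand_in, grip_point_offset gives the robot as it stands.
- The arm moves only by the tool move_arm, never from a script. Its argument "motion" is a list of rows, each a list of 7 numbers: the shift along the tool's x, y, z scaled (see below), then the turn, a rotation vector about the tool's x, y, z scaled (see below), then the opening, from -1 (shut) to 1 (fully open). A call has 1 to 5 rows; each row shifts and turns the commanded pose from where the row before left it, along the tool's axes as they then stand; what a row does not reach is not made up. The controller multiplies each number of a shift by 100 mm and each number of a turn by 2 rad. A row lasts 1/10 s, in which the tool goes at most 50 mm and 8.59 degrees, less where a joint would pass 70% of its speed; a pose out of reach is approached as far as the arm can. A call with a number of a shift or a turn outside -1 to 1 is refused whole. A call with a gripper value outside its range is refused whole. The fingers move at their own pace and stop on an object; "squeeze" is the grip in N (left out, the last holds). Time passes only in rows, so rows that do not move let the fingers close. It gives the time, the measured TCP pose, the force, the opening and the grip force at its end, in the units of the state.
- sense(): the state, without advancing time (a new reading comes with each control period).
- grab_frame(name): name is "side" or "top"; returns (picture, depth): 420x560x3 uint8, red, green, blue; 420x560 float32, mm along the optical axis (not along the pixel's ray), 0 where there is no reading.
- calibration(name): a dict with "intrinsics" (3x3 intrinsics, pixels), "cam_to_world" (4x4, takes a point from camera to world coordinates). Camera axes: x right, y down, z forward; pixel columns grow to the right and rows downward; lengths in mm; the calibration is good to about 2 mm. A picture is of the moment at which its call begins. calibration takes no time and is no camera call.
- hand_in(): hands the job in; it is judged then, once.
The state is a dict: "clock": time; "joints": joint angles; "qvel": joint speeds; "joint_efforts": joint torques, N m; "eef_pos": TCP position; "ee_rot": TCP orientation; "force": force on the tool from outside, world axes, zero at the start; "wrist_torque": the same for the moment, N m; "opening": finger opening in mm; "finger_force": force on a finger pad.
Only numpy, scipy, OpenCV 4.12 (cv2) and the standard library are available. Lean on these libraries where they do the work, as an engineer would, in place of code of your own. Each camera call takes 0.05 s, during which the arm holds its last target. There are 200 camera calls.

TASK

Set up the soldering place: lay the charcoal block flat on the middle of the cream soldering board, its long side along the board's long side, set the copper napkin ring open end up on the middle of the block, and only after that stand the third hand on the bench directly behind the board (the side away from the robot), with its tweezer tips over the ring. Stand the steel quench cup on the bench midway between the board and the pickle pot, and stand the borax dish on the bench on the opposite side of the board from the pot, about a finger's width (15 mm) from the board's edge and level with the middle of that edge. Leave the flux jar, the loupe and the wire reel where they are.

Things in the scene. Friction and masses are not known exactly. Their poses are not given: they have to be found in the camera images.
- soldering_board: Cream ceramic board dotted with small dark holes, fixed flat on the bench: 90 (its x) x 120 (its y, the long side) x 15 mm high. Origin at the centre of its underside, at bench height. Its +x axis points away from the robot to within 0.15 rad, its +y to the robot's left.
- pickle_pot: Pickle pot, fixed: brown round pot 110 mm across, 85 mm high, steel rim, glass lid with black knob (116 mm high in all), two black ears at its x ends (140 mm over them). It stands left or right of the soldering board, 210 to 225 mm from its centre, within 10 mm of the board's y axis. Origin at the centre of its underside.
- charcoal_block: Black charcoal block, loose, 45 (x) x 80 (y) x 25 mm (z), 60 g, lying flat. Origin at the centre of its underside.
- napkin_ring: Plain copper ring (a napkin ring), loose, 42 mm outside and 37 mm inside diameter, 20 mm high, standing with its axis upright. 45 g. Origin on the axis at its lower rim.
- third_hand: Third hand, loose, 0.4 kg: round iron base 64 mm across; square 12 mm post at its centre, 140 mm high; brass clamp on it 80 to 100 mm up (thumbscrew to +24 mm in y); tweezers along the body's -x, tips 95 mm from the post's axis, 78 mm up, and 46 mm out at the back (+x), 94 mm up. Grip the bare post above the clamp, on its y faces. Origin: centre of the base's underside.
- quench_cup: Plain straight steel cup, empty, loose, 48 mm across, 65 mm high, 100 g, open end up. Origin at the centre of its underside.
- borax_dish: Shallow round white ceramic dish, loose, 62 mm across the rim (60 at the foot), 22 mm high, with a white borax cone fixed in its middle (28 mm across at its foot, its tip 35 mm above the bench), 120 g. Origin at the centre of its underside.
- flux_jar: Bystander: closed jar with white cap, 50 mm across, 60 mm high, loose, standing beyond the side of the soldering board that is away from the pickle pot, 210 to 225 mm from the board's centre. Origin at the centre of its underside.
- loupe: Bystander: folding eyeglass, loose: black tube 30 mm across and 22 mm high with a flat steel cover 26 mm out to its +x side. Origin at the centre of the tube's underside.
- wire_reel: Bystander: dark steel reel of binding wire, loose, 48 mm across, 30 mm high, standing on its flange. Origin at the centre of its underside.
Mind the look-alikes: they are no part of the job. What is shaped like the quench_cup but green is not meant.

How it is judged (in metres and radians):
On the way, in this order (a step that is already met when the one before it is completed fails the run):
1. the charcoal block lies on the middle of the soldering board, let go (x of charcoal_block in the frame of soldering_board between -0.012 and 0.012 m and y of charcoal_block in the frame of soldering_board between -0.012 and 0.012 m and z of charcoal_block in the frame of soldering_board between 0.012 and 0.018 m and angle between charcoal_block's own z axis and vertical below 0.08 rad and angle between the y axis of charcoal_block and the y axis of soldering_board, either way round below 0.2 rad and contact force between the fingers and charcoal_block below 0.3 N and linear speed of charcoal_block below 0.02 m/s), for 0.2 s.
2. the napkin ring stands on the middle of the charcoal block, let go (x of charcoal_block in the frame of soldering_board between -0.012 and 0.012 m and y of charcoal_block in the frame of soldering_board between -0.012 and 0.012 m and z of charcoal_block in the frame of soldering_board between 0.012 and 0.018 m and angle between each of charcoal_block, napkin_ring's own z axis and vertical below 0.08 rad and angle between the y axis of charcoal_block and the y axis of soldering_board, either way round below 0.2 rad and x of napkin_ring in the frame of charcoal_block between -0.012 and 0.012 m and y of napkin_ring in the frame of charcoal_block between -0.012 and 0.012 m and z of napkin_ring in the frame of charcoal_block between 0.022 and 0.028 m and contact force between the fingers and napkin_ring below 0.3 N and linear speed of napkin_ring below 0.02 m/s), for 0.2 s.
3. the third hand stands behind the board with its tips over the ring, let go (x of charcoal_block in the frame of soldering_board between -0.012 and 0.012 m and y of charcoal_block in the frame of soldering_board between -0.012 and 0.012 m and z of charcoal_block in the frame of soldering_board between 0.012 and 0.018 m and angle between each of charcoal_block, napkin_ring, third_hand's own z axis and vertical below 0.08 rad and angle between the y axis of charcoal_block and the y axis of soldering_board, either way round below 0.2 rad and x of napkin_ring in the frame of charcoal_block between -0.012 and 0.012 m and y of napkin_ring in the frame of charcoal_block between -0.012 and 0.012 m and z of napkin_ring in the frame of charcoal_block between 0.022 and 0.028 m and x of third_hand in the frame of soldering_board between 0.077 and 0.135 m and y of third_hand in the frame of soldering_board between -0.03 and 0.03 m and height (world z) of third_hand between -0.003 and 0.004 m and x of napkin_ring in the frame of third_hand between -0.116 and -0.074 m and y of napkin_ring in the frame of third_hand between -0.02 and 0.02 m and contact force between the fingers and third_hand below 0.3 N and linear speed of third_hand below 0.02 m/s), for 0.2 s.
At the end, for the whole second after the job is handed in: Block centred on board (12 mm, 0.2 rad), ring centred on block (12 mm), third hand behind board (30 mm) with tips over ring (20 mm); cup between board and pot, 10 mm clear of both; dish 3-35 mm from board's other side; both in line with its middle (20 mm). All upright, released, at rest (x of charcoal_block in the frame of soldering_board between -0.012 and 0.012 m and y of charcoal_block in the frame of soldering_board between -0.012 and 0.012 m and z of charcoal_block in the frame of soldering_board between 0.012 and 0.018 m and angle between each of charcoal_block, napkin_ring, third_hand, quench_cup, borax_dish's own z axis and vertical below 0.08 rad and angle between the y axis of charcoal_block and the y axis of soldering_board, either way round below 0.2 rad and x of napkin_ring in the frame of charcoal_block between -0.012 and 0.012 m and y of napkin_ring in the frame of charcoal_block between -0.012 and 0.012 m and z of napkin_ring in the frame of charcoal_block between 0.022 and 0.028 m and x of third_hand in the frame of soldering_board between 0.077 and 0.135 m and y of third_hand in the frame of soldering_board between -0.03 and 0.03 m and height (world z) of third_hand between -0.003 and 0.004 m and x of napkin_ring in the frame of third_hand between -0.116 and -0.074 m and y of napkin_ring in the frame of third_hand between -0.02 and 0.02 m and height (world z) of quench_cup between -0.003 and 0.004 m and x of quench_cup in the frame of soldering_board between -0.02 and 0.02 m and horizontal distance between quench_cup and pickle_pot above 0.089 m and height (world z) of borax_dish between -0.003 and 0.004 m and x of borax_dish in the frame of soldering_board between -0.02 and 0.02 m and ((y of pickle_pot in the frame of soldering_board above 0 m and y of quench_cup in the frame of soldering_board between 0.094 and 0.2 m and y of borax_dish in the frame of soldering_board between -0.126 and -0.094 m) or (y of pickle_pot in the frame of soldering_board below 0 m and y of quench_cup in the frame of soldering_board between -0.2 and -0.094 m and y of borax_dish in the frame of soldering_board between 0.094 and 0.126 m)) and linear speed of each of charcoal_block, napkin_ring, third_hand, quench_cup, borax_dish below 0.02 m/s); the robot touches nothing.
It fails at once if the flux jar is shifted by more than 20 mm or tipped (distance of flux_jar from where it was at the start of the episode above 0.02 m or angle between flux_jar's own z axis and vertical above 0.4 rad).
It fails at once if the loupe is shifted by more than 20 mm or tipped (distance of loupe from where it was at the start of the episode above 0.02 m or angle between loupe's own z axis and vertical above 0.4 rad).
It fails at once if the wire reel is shifted by more than 20 mm or tipped (distance of wire_reel from where it was at the start of the episode above 0.02 m or angle between wire_reel's own z axis and vertical above 0.4 rad).
It also fails if it takes over 128 s, if anything falls off the work surface, if the arm or the gripper's body presses on something with over 40 N, if the wrist force passes 120 N, or if a joint passes its speed limit or range.

## Working session

There is one attempt and no reset: what is moved stays moved. The work goes in short steps, Python scripts to look and compute and a tool call to move; the robot and the scene stay as the last step left them, time stands still between calls to the robot, and variables do not carry over. Pictures are saved under pics/ and viewed, at most 14 in all, crops included, and the job is handed in when it is done.

Besides the shell and the picture viewer there is one more tool, called after "Request:" by a JSON object that holds its "fn" and its "kwargs". move_arm: Moves the arm, as the interface text tells. Shifts and turns lie within -1 to 1; 1 stands for 100 mm of shift or 2 rad of turn. Its arguments: {"type":"object","properties":{"motion":{"type":"array"},"squeeze":{"type":"number"}},"required":["motion"]}

```bash
ls; mkdir -p pics
cat > h.py <<'E'
import numpy as np, cv2
from workcell import *
def shot(n,f):
    p,d=grab_frame(n); cv2.imwrite(f'pics/{f}.png',p[:,:,::-1]); np.savez(f'{f}.npz',p=p,d=d); return p,d
def world(n,d):
    c=calibration(n);K=np.array(c['intrinsics']);T=np.array(c['cam_to_world'])
    v,u=np.mgrid[:d.shape[0],:d.shape[1]]
    P=np.stack([(u-K[0,2])/K[0,0]*d,(v-K[1,2])/K[1,1]*d,d],-1)
    return P@T[:3,:3].T+T[:3,3]
E
python3 - <<'E'
from h import *
for n in('side','top'):
    shot(n,n+'0'); print(calibration(n))
print(sense(), grip_point_offset)
E
```

```text
pics
{'intrinsics': array([[517.10475919,   0.        , 282.19115072],
       [  0.        , 517.10475919, 204.46568878],
       [  0.        ,   0.        ,   1.        ]]), 'cam_to_world': array([[-8.34620370e-01, -4.10294104e-01,  3.67515422e-01,
        -7.35481533e+01],
       [-5.50817194e-01,  6.17989957e-01, -5.60971329e-01,
         8.70362756e+02],
       [ 3.04238839e-03, -6.70631912e-01, -7.41784054e-01,
         1.17001738e+03],
       [ 0.00000000e+00,  0.00000000e+00,  0.00000000e+00,
         1.00000000e+00]])}
{'intrinsics': array([[530.91933195,   0.        , 270.83566149],
       [  0.        , 530.91933195, 214.51833892],
       [  0.        ,   0.        ,   1.        ]]), 'cam_to_world': array([[-2.52443312e-03, -9.86005382e-01,  1.66694374e-01,
         2.94475507e+02],
       [-9.99978242e-01,  3.50499294e-03,  5.58845320e-03,
        -3.48092068e+00],
       [-6.09450754e-03, -1.66676640e-01, -9.85992776e-01,
         1.24082642e+03],
       [ 0.00000000e+00,  0.00000000e+00,  0.00000000e+00,
         1.00000000e+00]])}
{'clock': 0.1, 'joints': array([-1.27700538e+00,  3.20229115e-01,  1.56552212e+00, -1.49661284e-05,
        1.25737956e+00, -1.99769260e-02]), 'qvel': array([-0.00111871,  0.00014467, -0.00164309, -0.00065528,  0.00076042,
       -0.00086371]), 'joint_efforts': array([-3.96569012e-04, -4.13331306e+01, -2.32510650e+01,  7.27737858e-02,
        4.21502581e-02, -5.53770406e-05]), 'eef_pos': array([ 177.35483951, -546.51202665,  213.21723979]), 'ee_rot': array([-3.14005454e+00, -1.64981291e-05,  3.13772483e-01]), 'force': array([ 1.02723633, -0.58512535,  0.19251347]), 'wrist_torque': array([ 0.03844067, -0.02766497, -0.01654879]), 'finger_force': 0.0, 'opening': 91.46021183165148} 18.8
```

View pics/top0.png

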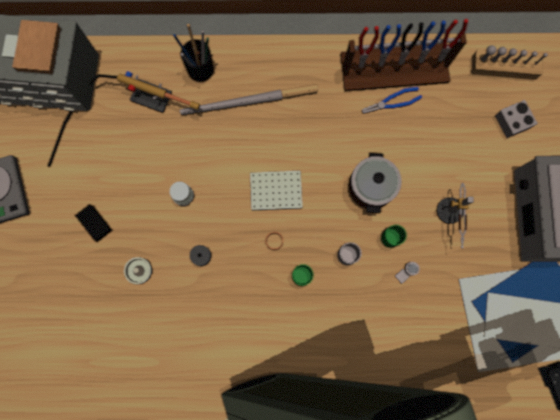

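View pics/side0.png

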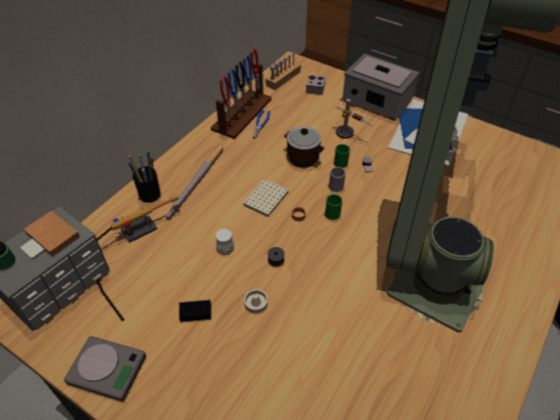

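The top view (+x up, +y left) shows the board at (276,190), the pot at (376,182) and the block at (93,223). The ring is at (274,241), the steel cup at (349,254), the dish at (138,270) and the third hand near (450,210). Bystanders are the jar (181,193), reel (200,256) and loupe (408,271), plus two green decoy cups. The side view shows the same layout.

```bash
cat > m.py <<'E'
from h import *
seeds=dict(board=(276,190),pot=(376,182),block=(93,223),ring=(274,241),cup=(349,254),dish=(138,270),hand=(450,210),jar=(181,193),reel=(200,256),loupe=(408,271),green1=(394,236),green2=(302,275))
W={n:world(n,np.load(n+'0.npz')['d']) for n in('top','side')}
for n in W:
    z=W[n][...,2]; f=W[n][(abs(z)<6)]; print(n,'bench z median',np.median(f[:,2]))
T=W['top']
for k,(u,v) in seeds.items():
    c=np.median(T[v-4:v+5,u-4:u+5].reshape(-1,3),0)[:2]
    R=85 if k in('hand','pot','board') else 45
    for n in W:
        P=W[n]; m=((np.hypot(P[...,0]-c[0],P[...,1]-c[1])<R)&(P[...,2]>6)).astype(np.uint8)
        cc,l,st,ce=cv2.connectedComponentsWithStats(m)
        if cc<2: continue
        i=1+np.argmax(st[1:,4]); Q=P[l==i]; zt=np.percentile(Q[:,2],97)
        t=Q[Q[:,2]>(zt-5 )] if k!='dish' else Q[(Q[:,2]>15)]
        t2=t[:,:2].astype(np.float32); r=cv2.minAreaRect(t2); mc=cv2.minEnclosingCircle(t2)
        print(k,n,len(Q),'ztop %.1f'%zt,'rect c',np.round(r[0],1),'size',np.round(r[1],1),'ang %.1f'%r[2],'circ',np.round(mc[0],1),'%.1f'%mc[1])
img=cv2.resize(np.load('top0.npz')['p'][160:290,330:490,::-1],None,fx=5,fy=5,interpolation=cv2.INTER_CUBIC)[:600]
cv2.imwrite('pics/crop1.png',img)
P=T[170:260,425:485]; m=P[...,2]>8; v,u=np.nonzero(m)
for zlo,zhi in((3,20),(60,90),(88,110),(120,150)):
    mm=(P[...,2]>zlo)&(P[...,2]<zhi); Q=P[mm]
    if len(Q): print(zlo,zhi,len(Q),Q.mean(0).round(1),Q.min(0).round(),Q.max(0).round())
E
python3 m.py
```

```text
top bench z median 0.8314914315612896
side bench z median 0.1384067201097423
board top 1921 ztop 20.6 rect c [560.9  -7.4] size [ 89.5 119.2] ang 2.4 circ [560.6  -7.8] 71.2
board side 918 ztop 20.0 rect c [558.6  -5.4] size [ 92.4 122.3] ang 2.5 circ [562.3  -5.7] 70.6
pot top 2291 ztop 116.1 rect c [ 565.5 -229.8] size [23.9 23.2] ang 35.9 circ [ 565.5 -230.3] 12.8
pot side 1187 ztop 112.8 rect c [ 567.1 -228.4] size [24.4 26.5] ang 68.8 circ [ 566.9 -226.1] 15.6
block top 720 ztop 29.5 rect c [484.  419.9] size [80.6 44.9] ang 39.2 circ [483.6 417.6] 42.5
block side 602 ztop 30.1 rect c [482.4 422.9] size [78.4 46.2] ang 38.7 circ [482.2 421.5] 43.0
ring top 83 ztop 23.8 rect c [440.   -2.6] size [39.3 39.8] ang 89.6 circ [440.6  -3. ] 20.7
ring side 105 ztop 23.8 rect c [438.3  -0. ] size [40.8 39.8] ang 84.5 circ [439.5   1.1] 23.1
cup top 294 ztop 69.0 rect c [ 406.9 -172. ] size [45.1 45.4] ang 61.8 circ [ 407.2 -172.3] 23.7
cup side 344 ztop 66.8 rect c [ 406.3 -170.1] size [47.  46.9] ang 66.3 circ [ 406.9 -168.9] 25.8
dish top 400 ztop 34.4 rect c [373.  311.1] size [60.1 5
[... 889 characters left out ...]
 -314.9] 16.7
green1 top 377 ztop 68.6 rect c [ 447.  -274.1] size [46.3 45.9] ang 61.5 circ [ 447.2 -273.8] 24.1
green1 side 309 ztop 65.7 rect c [ 446.1 -272.7] size [41.6 48.9] ang 28.5 circ [ 446.7 -272.1] 26.3
green2 top 208 ztop 68.4 rect c [359.  -66.2] size [46.1 46.4] ang 0.5 circ [359.1 -65.7] 23.8
green2 side 371 ztop 65.9 rect c [358.3 -63.9] size [47.9 49. ] ang 72.6 circ [358.3 -64. ] 27.3
3 20 1682 [ 503.4 -426.7    6.8] [ 397. -505.    3.] [ 610. -356.   20.]
60 90 101 [ 462.2 -412.6   84.3] [ 417. -422.   62.] [ 531. -392.   90.]
88 110 275 [ 500.9 -412.4   95.5] [ 444. -425.   88.] [ 557. -391.  109.]
120 150 57 [ 510.7 -414.6  135.9] [ 505. -422.  121.] [ 517. -409.  145.]
```

View pics/crop1.png

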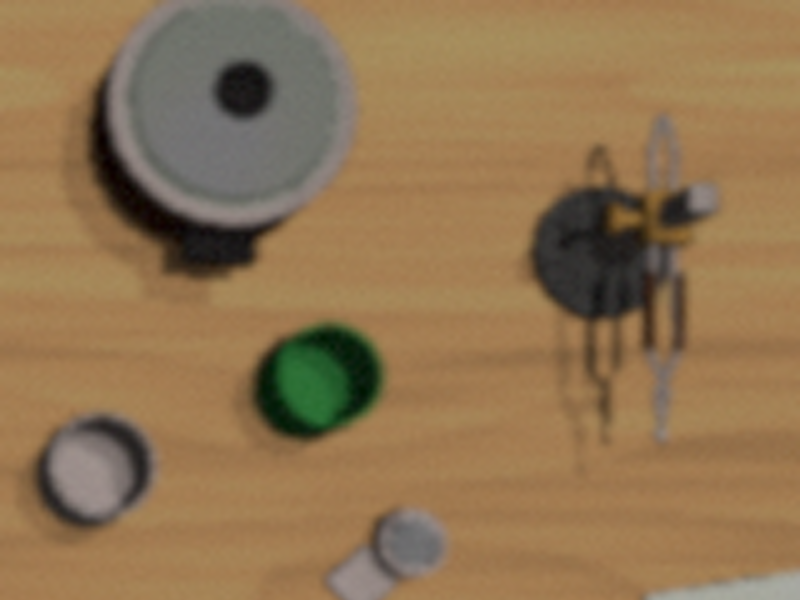

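The crop shows the third hand with its tweezers pointing towards the robot (−x, yaw about 0) and its thumbscrew on the left. The steel cup is clearly the grey one at crop (97,468). I'll place the cup first, turning the tool before moving.

```bash
cat > d.py <<'E'
import sys,numpy as np
from workcell import sense
x,y,z,w=map(float,sys.argv[1:5]); s=sense(); yaw=s['ee_rot'][2]; t=(w-yaw+np.pi/2)%np.pi-np.pi/2
if len(sys.argv)>5: t=w-yaw
d=np.array([x,y,z])-s['eef_pos']; c,n=np.cos(yaw+t),np.sin(yaw+t)
print('pos',s['eef_pos'].round(1),'rot',s['ee_rot'].round(3),'q',s['joints'].round(2),'open %.1f clk %.1f'%(s['opening'],s['clock']))
print('turn(tool z, scaled) %.3f'%(-t/2),'then shift tool xyz scaled',(np.array([c*d[0]+n*d[1],n*d[0]-c*d[1],-d[2]])/100).round(3))
E
python3 d.py 407 -171 130 1.61 f
```

```text
pos [ 177.4 -546.5  213.2] rot [-3.14  -0.     0.314] q [-1.28  0.32  1.57 -0.    1.26 -0.02] open 91.5 clk 0.1
turn(tool z, scaled) -0.648 then shift tool xyz scaled [3.662 2.442 0.832]
```

Request:
{"fn": "move_arm", "kwargs": {"motion": [[0,0,0,0,0,-0.065,1],[0,0,0,0,0,-0.065,1],[0,0,0,0,0,-0.065,1],[0,0,0,0,0,-0.065,1],[0,0,0,0,0,-0.065,1]], "squeeze": 15}}

```text
clock: 0.6
eef_pos: [177.4, -546.6, 213.5]
ee_rot: [-3.141, -0.001, 0.969]
force: [0.2, -1.2, 0.2]
opening: 91.2
finger_force: 0.0
```

Request:
{"fn": "move_arm", "kwargs": {"motion": [[0,0,0,0,0,-0.065,1],[0,0,0,0,0,-0.065,1],[0,0,0,0,0,-0.065,1],[0,0,0,0,0,-0.065,1],[0,0,0,0,0,-0.065,1]]}}

```text
clock: 1.1
eef_pos: [177.4, -546.6, 213.4]
ee_rot: [-3.141, -0.001, 1.619]
force: [-0.3, 0.8, -0.4]
opening: 91.3
finger_force: 0.0
```

```bash
python3 d.py 407 -171 130 1.61 f
```

```text
pos [ 177.4 -546.6  213.4] rot [-3.141e+00 -1.000e-03  1.619e+00] q [-1.28  0.32  1.57 -0.    1.26 -1.33] open 91.3 clk 1.1
turn(tool z, scaled) 0.005 then shift tool xyz scaled [3.663 2.441 0.834]
```

Request:
{"fn": "move_arm", "kwargs": {"motion": [[0.366,0.244,0,0,0,0,1],[0.366,0.244,0,0,0,0,1],[0.366,0.244,0,0,0,0,1],[0.366,0.244,0,0,0,0,1],[0.366,0.244,0,0,0,0,1]]}}

```text
clock: 1.6
eef_pos: [291.9, -357.1, 213.6]
ee_rot: [-3.141, -0.0, 1.613]
force: [1.5, -1.2, 0.6]
opening: 91.0
finger_force: 0.0
```

Request:
{"fn": "move_arm", "kwargs": {"motion": [[0.366,0.244,0.16,0,0,0,1],[0.366,0.244,0.16,0,0,0,1],[0.366,0.244,0.16,0,0,0,1],[0.366,0.244,0.16,0,0,0,1],[0.366,0.244,0.16,0,0,0,1]]}}

```text
clock: 2.1
eef_pos: [406.0, -169.1, 133.3]
ee_rot: [3.141, 0.0, 1.614]
force: [1.5, -1.2, -0.1]
opening: 91.3
finger_force: 0.0
```

Request:
{"fn": "move_arm", "kwargs": {"motion": [[0,0,0,0,0,0,1],[0,0,0,0,0,0,1],[0,0,0,0,0,0,1]]}}

```text
clock: 2.4
eef_pos: [405.4, -171.6, 134.2]
ee_rot: [3.141, 0.001, 1.613]
force: [0.5, -0.8, 0.4]
opening: 91.2
finger_force: 0.0
```

```bash
python3 d.py 407 -171 30 1.61 f
```

```text
pos [ 405.4 -171.6  134.2] rot [3.141e+00 1.000e-03 1.613e+00] q [-0.43  0.18  1.98 -0.    0.98 -0.47] open 91.2 clk 2.4
turn(tool z, scaled) 0.002 then shift tool xyz scaled [0.006 0.016 1.042]
```

Request:
{"fn": "move_arm", "kwargs": {"motion": [[0.005,0.015,0.35,0,0,0,1],[0,0,0.35,0,0,0,1],[0,0,0.34,0,0,0,1],[0,0,0,0,0,0,1],[0,0,0,0,0,0,-1]], "squeeze": 15}}

```text
clock: 2.9
eef_pos: [407.0, -171.4, 30.6]
ee_rot: [3.142, 0.0, 1.612]
force: [1.5, -0.6, 0.6]
opening: 86.0
finger_force: 0.0
```

Request:
{"fn": "move_arm", "kwargs": {"motion": [[0,0,0,0,0,0,-1],[0,0,0,0,0,0,-1],[0,0,0,0,0,0,-1],[0,0,0,0,0,0,-1],[0,0,0,0,0,0,-1]]}}

```text
clock: 3.4
eef_pos: [407.2, -170.3, 30.3]
ee_rot: [3.141, 0.0, 1.614]
force: [0.2, 0.4, 4.2]
opening: 46.8
finger_force: 15.0
```

Request:
{"fn": "move_arm", "kwargs": {"motion": [[0,0,0,0,0,0,-1],[0,0,-0.2,0,0,0,-1],[0,0,-0.3,0,0,0,-1],[0,0,-0.3,0,0,0,-1],[0,0,0,0,0,0,-1]]}}

```text
clock: 3.9
eef_pos: [409.5, -171.3, 113.1]
ee_rot: [3.135, 0.004, 1.614]
force: [0.9, -0.4, -1.0]
opening: 46.8
finger_force: 15.0
```

```bash
python3 d.py 564.8 -120.4 100 1.613 f
```

```text
pos [ 409.5 -171.3  113.1] rot [3.135 0.004 1.614] q [-0.42  0.21  2.01 -0.    0.92 -0.47] open 46.8 clk 3.9
turn(tool z, scaled) 0.000 then shift tool xyz scaled [0.443 1.573 0.131]
```

Request:
{"fn": "move_arm", "kwargs": {"motion": [[0.11,0.393,0,0,0,0,-1],[0.11,0.393,0,0,0,0,-1],[0.11,0.393,0,0,0,0,-1],[0.11,0.393,0,0,0,0,-1],[0,0,0,0,0,0,-1]]}}

```text
clock: 4.4
eef_pos: [566.5, -118.0, 108.3]
ee_rot: [3.139, -0.0, 1.616]
force: [-1.2, -0.8, -1.3]
opening: 46.4
finger_force: 15.0
```

Request:
{"fn": "move_arm", "kwargs": {"motion": [[0,0,0,0,0,0,-1],[0,0,0,0,0,0,-1]]}}

```text
clock: 4.6
eef_pos: [560.4, -119.5, 108.7]
ee_rot: [-3.138, -0.001, 1.614]
force: [-0.5, -0.4, -1.2]
opening: 46.8
finger_force: 15.0
```

```bash
python3 d.py 564.8 -120.4 32 1.613 f
```

```text
pos [ 560.4 -119.5  108.7] rot [-3.138e+00 -1.000e-03  1.614e+00] q [-0.23  0.4   1.72 -0.    1.02 -0.27] open 46.8 clk 4.6
turn(tool z, scaled) 0.000 then shift tool xyz scaled [-0.011  0.044  0.767]
```

Request:
{"fn": "move_arm", "kwargs": {"motion": [[-0.01,0.03,0.3,0,0,0,-1],[0,0,0.3,0,0,0,-1],[0,0,0.1,0,0,0,-1],[0,0,0.05,0,0,0,-1],[0,0,0,0,0,0,-1]]}}

```text
clock: 5.1
eef_pos: [565.0, -120.7, 35.2]
ee_rot: [-3.142, 0.0, 1.613]
force: [0.8, 0.5, -0.7]
opening: 47.0
finger_force: 15.0
```

Request:
{"fn": "move_arm", "kwargs": {"motion": [[0,0,0,0,0,0,-1],[0,0,0,0,0,0,-1]]}}

```text
clock: 5.3
eef_pos: [566.0, -120.6, 36.2]
ee_rot: [3.139, 0.001, 1.614]
force: [-0.3, 0.8, -0.9]
opening: 46.7
finger_force: 15.0
```

Request:
{"fn": "move_arm", "kwargs": {"motion": [[0,0,0.04,0,0,0,-1],[0,0,0,0,0,0,-1],[0,0,0.01,0,0,0,-1],[0,0,0,0,0,0,-1]]}}

```text
clock: 5.7
eef_pos: [565.3, -120.4, 30.4]
ee_rot: [3.141, 0.0, 1.614]
force: [-0.8, 0.3, 3.1]
opening: 46.5
finger_force: 15.0
```

Request:
{"fn": "move_arm", "kwargs": {"motion": [[0,0,0,0,0,0,-0.2],[0,0,0,0,0,0,0.4],[0,0,0,0,0,0,0.6],[0,0,0,0,0,0,0.6],[0,0,0,0,0,0,0.6]]}}

```text
clock: 6.2
eef_pos: [565.2, -120.4, 29.8]
ee_rot: [-3.142, 0.0, 1.614]
force: [-0.4, -0.5, -0.8]
opening: 72.3
finger_force: 0.0
```

Request:
{"fn": "move_arm", "kwargs": {"motion": [[0,0,-0.2,0,0,0,0.6],[0,0,-0.4,0,0,0,0.6],[0,0,-0.4,0,0,0,1],[0,0,0,0,0,0,1],[0,0,0,0,0,0,1]]}}

```text
clock: 6.7
eef_pos: [565.6, -120.5, 130.7]
ee_rot: [3.14, 0.001, 1.614]
force: [-1.2, 1.1, -0.7]
opening: 90.6
finger_force: 0.0
```

```bash
python3 d.py 483.2 421.4 130 0.68 f
```

```text
pos [ 565.6 -120.5  130.7] rot [3.140e+00 1.000e-03 1.614e+00] q [-0.23  0.39  1.68 -0.    1.07 -0.27] open 90.6 clk 6.7
turn(tool z, scaled) 0.467 then shift tool xyz scaled [ 2.767 -4.731  0.007]
```

Request:
{"fn": "move_arm", "kwargs": {"motion": [[0.45,-0.05,0,0,0,0,1],[0.45,-0.05,0,0,0,0,1],[0.45,-0.05,0,0,0,0,1],[0.45,-0.05,0,0,0,0,1],[0.45,-0.05,0,0,0,0,1]]}}

```text
clock: 7.2
eef_pos: [528.8, 104.7, 128.0]
ee_rot: [-3.138, 0.001, 1.613]
force: [0.9, -0.1, -0.3]
opening: 91.1
finger_force: 0.0
```

Request:
{"fn": "move_arm", "kwargs": {"motion": [[0.45,-0.05,0,0,0,0,1],[0.45,-0.05,0,0,0,0,1],[0.45,-0.05,0,0,0,0,1],[0.45,-0.05,0,0,0,0,1],[0.45,-0.05,0,0,0,0,1]]}}

```text
clock: 7.7
eef_pos: [494.3, 328.2, 127.8]
ee_rot: [-3.138, 0.002, 1.614]
force: [1.0, -0.7, -0.2]
opening: 91.4
finger_force: 0.0
```

Request:
{"fn": "move_arm", "kwargs": {"motion": [[0.45,-0.05,0,0,0,0,1],[0.45,-0.05,0,0,0,0,1],[0,0,0,0,0,0.067,1],[0,0,0,0,0,0.067,1],[0,0,0,0,0,0.067,1]]}}

```text
clock: 8.2
eef_pos: [480.7, 416.3, 127.2]
ee_rot: [-3.139, 0.004, 1.207]
force: [0.1, 0.6, -0.3]
opening: 91.1
finger_force: 0.0
```

Request:
{"fn": "move_arm", "kwargs": {"motion": [[0,0,0,0,0,0.067,1],[0,0,0,0,0,0.067,1],[0,0,0,0,0,0.067,1],[0,0,0,0,0,0.067,1],[0,0,0,0,0,0,1]]}}

```text
clock: 8.7
eef_pos: [481.2, 415.8, 127.7]
ee_rot: [3.141, 0.004, 0.676]
force: [-0.8, -0.5, -0.3]
opening: 91.4
finger_force: 0.0
```

Request:
{"fn": "move_arm", "kwargs": {"motion": [[0,0,0,0,0,0,1],[0,0,0,0,0,0,1]]}}

```text
clock: 8.9
eef_pos: [481.7, 416.3, 129.0]
ee_rot: [3.141, 0.002, 0.678]
force: [-0.1, -0.4, 0.7]
opening: 91.0
finger_force: 0.0
```

```bash
python3 d.py 483.2 421.4 5 0.68 f
python3 - <<'E'
from h import *
for n in('top','side'):
    p,d=shot(n,n+'1'); P=world(n,d)
    for k,c in dict(cup=(565,-120)).items():
        m=(np.hypot(P[...,0]-c[0],P[...,1]-c[1])<40)&(P[...,2]>55)&(P[...,2]<75); r=cv2.minAreaRect(P[m][:,:2].astype(np.float32)); print(n,k,np.round(r[0],1),np.round(r[1],1))
cv2.imwrite('pics/s1.png',cv2.resize(np.load('side1.npz')['p'][90:390,130:530,::-1],None,fx=2,fy=2))
E
```

```text
pos [481.7 416.3 129. ] rot [3.141e+00 2.000e-03 6.780e-01] q [ 0.69  0.48  1.54 -0.    1.13  1.59] open 91.0 clk 8.9
turn(tool z, scaled) -0.001 then shift tool xyz scaled [ 0.044 -0.031  1.24 ]
top cup [ 565.3 -122.1] [47.2 45.9]
side cup [ 546.4 -109. ] [35.8 10.5]
```

View pics/s1.png

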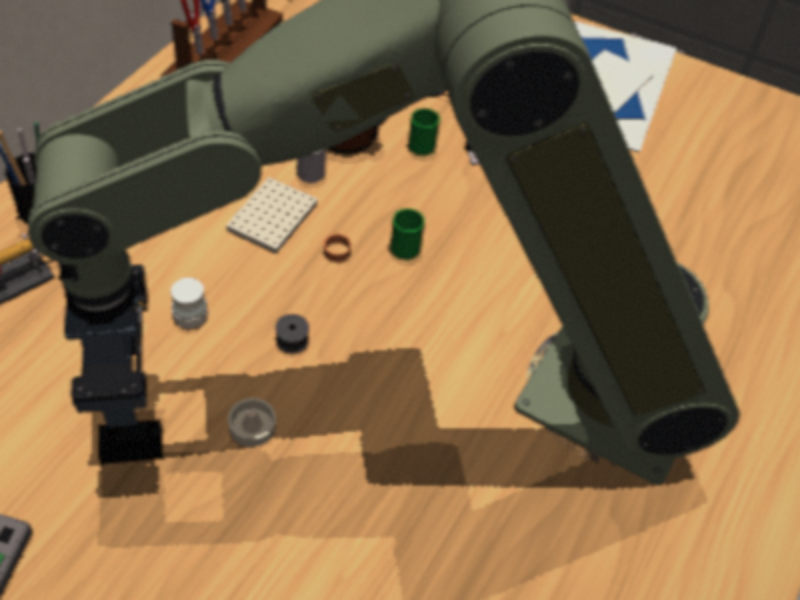

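The gripper is over the block at (130,440), and the cup stands between board and pot at (312,163). Next I'll grasp the block.

Request:
{"fn": "move_arm", "kwargs": {"motion": [[0.045,-0.03,0.4,0,0,0,1],[0,0,0.4,0,0,0,1],[0,0,0.3,0,0,0,1],[0,0,0.12,0,0,0,1],[0,0,0,0,0,0,1]]}}

```text
clock: 9.5
eef_pos: [482.9, 421.0, 6.3]
ee_rot: [3.141, 0.004, 0.676]
force: [-0.9, -0.9, 0.9]
opening: 91.4
finger_force: 0.0
```

Request:
{"fn": "move_arm", "kwargs": {"motion": [[0,0,0.02,0,0,0,0.6],[0,0,0,0,0,0,0.2],[0,0,0,0,0,0,-1],[0,0,0,0,0,0,-1],[0,0,0,0,0,0,-1]], "squeeze": 12}}

```text
clock: 10.0
eef_pos: [483.9, 421.9, 6.6]
ee_rot: [3.142, -0.001, 0.676]
force: [-0.4, 0.8, -0.8]
opening: 54.3
finger_force: 0.0
```

Request:
{"fn": "move_arm", "kwargs": {"motion": [[0,0,0,0,0,0,-1],[0,0,0,0,0,0,-1],[0,0,0,0,0,0,-1],[0,0,0,0,0,0,-1]]}}

```text
clock: 10.4
eef_pos: [483.8, 421.8, 6.2]
ee_rot: [3.142, -0.0, 0.676]
force: [-0.7, 0.2, 3.2]
opening: 45.1
finger_force: 11.9
```

Request:
{"fn": "move_arm", "kwargs": {"motion": [[0,0,-0.2,0,0,0,-1],[0,0,-0.4,0,0,0,-1],[0,0,-0.4,0,0,0,-1],[0,0,0,0,0,0,-1],[0,0,0,0,0,0,-1]]}}

```text
clock: 10.9
eef_pos: [483.8, 421.8, 106.5]
ee_rot: [3.142, -0.001, 0.676]
force: [-0.1, 0.2, -1.3]
opening: 45.1
finger_force: 11.9
```

```bash
python3 d.py 560 -6.5 70 1.613 f
```

```text
pos [483.8 421.8 106.5] rot [ 3.142e+00 -1.000e-03  6.760e-01] q [ 0.7   0.5   1.56 -0.    1.08  1.59] open 45.1 clk 10.9
turn(tool z, scaled) -0.469 then shift tool xyz scaled [-4.312  0.58   0.365]
```

Request:
{"fn": "move_arm", "kwargs": {"motion": [[0,0,0,0,0,-0.067,-1],[0,0,0,0,0,-0.067,-1],[0,0,0,0,0,-0.067,-1],[0,0,0,0,0,-0.067,-1],[0,0,0,0,0,-0.067,-1]]}}

```text
clock: 11.4
eef_pos: [482.5, 420.7, 103.3]
ee_rot: [-3.139, 0.004, 1.351]
force: [-0.3, 0.5, -1.0]
opening: 45.0
finger_force: 11.9
```

Request:
{"fn": "move_arm", "kwargs": {"motion": [[0,0,0,0,0,-0.067,-1],[0,0,0,0,0,-0.067,-1],[-0.431,0.058,0,0,0,0,-1],[-0.431,0.058,0,0,0,0,-1],[-0.431,0.058,0,0,0,0,-1]]}}

```text
clock: 11.9
eef_pos: [505.2, 291.3, 103.4]
ee_rot: [-3.137, 0.002, 1.615]
force: [1.1, -0.5, -0.7]
opening: 44.9
finger_force: 11.9
```

Request:
{"fn": "move_arm", "kwargs": {"motion": [[-0.431,0.058,0,0,0,0,-1],[-0.431,0.058,0,0,0,0,-1],[-0.431,0.058,0,0,0,0,-1],[-0.431,0.058,0,0,0,0,-1],[-0.431,0.058,0,0,0,0,-1]]}}

```text
clock: 12.4
eef_pos: [543.4, 77.3, 103.8]
ee_rot: [-3.137, 0.0, 1.614]
force: [0.9, -0.6, -0.9]
opening: 45.0
finger_force: 11.9
```

Request:
{"fn": "move_arm", "kwargs": {"motion": [[-0.431,0.058,0,0,0,0,-1],[-0.431,0.058,0,0,0,0,-1],[0,0,0,0,0,0,-1],[0,0,0,0,0,0,-1],[0,0,0,0,0,0,-1]]}}

```text
clock: 12.9
eef_pos: [559.1, -5.6, 104.7]
ee_rot: [-3.139, -0.001, 1.614]
force: [-0.3, 0.5, 0.0]
opening: 44.9
finger_force: 11.9
```

```bash
python3 d.py 560 -6.5 22 1.613 f
```

```text
pos [559.1  -5.6 104.7] rot [-3.139e+00 -1.000e-03  1.614e+00] q [-0.03  0.39  1.76  0.    1.   -0.07] open 44.9 clk 12.9
turn(tool z, scaled) 0.001 then shift tool xyz scaled [-0.009  0.008  0.827]
```

Request:
{"fn": "move_arm", "kwargs": {"motion": [[-0.01,0.01,0.35,0,0,0,-1],[0,0,0.3,0,0,0,-1],[0,0,0.14,0,0,0,-1],[0,0,0,0,0,0,-1],[0,0,0,0,0,0,-1]]}}

```text
clock: 13.4
eef_pos: [561.2, -6.2, 27.0]
ee_rot: [-3.141, -0.0, 1.616]
force: [-0.2, 0.1, 0.8]
opening: 45.0
finger_force: 11.9
```

Request:
{"fn": "move_arm", "kwargs": {"motion": [[0,0,0.02,0,0,0,-1],[0,0,0,0,0,0,-1],[0,0,0.015,0,0,0,-1],[0,0,0,0,0,0,-1]]}}

```text
clock: 13.8
eef_pos: [561.3, -7.4, 23.8]
ee_rot: [3.141, 0.0, 1.614]
force: [-0.1, -0.4, -0.2]
opening: 45.2
finger_force: 11.9
```

Request:
{"fn": "move_arm", "kwargs": {"motion": [[0,0,0.015,0,0,0,-1],[0,0,0,0,0,0,-1],[0,0,0.01,0,0,0,-1],[0,0,0,0,0,0,-1]]}}

```text
clock: 14.2
eef_pos: [561.3, -7.4, 21.2]
ee_rot: [3.141, 0.0, 1.614]
force: [-0.2, -0.7, 1.9]
opening: 44.8
finger_force: 11.9
```

```bash
python3 d.py 560 -6.5 21.5 1.613 f
```

```text
pos [561.3  -7.4  21.2] rot [3.141 0.    1.614] q [-0.03  0.49  1.85 -0.    0.81 -0.08] open 44.8 clk 14.2
turn(tool z, scaled) 0.000 then shift tool xyz scaled [ 0.01  -0.013 -0.003]
```

Request:
{"fn": "move_arm", "kwargs": {"motion": [[0,0,0,0,0,0,0.1],[0,0,0,0,0,0,0.3],[0,0,0,0,0,0,0.4],[0,0,0,0,0,0,0.4],[0,0,0,0,0,0,0.4]]}}

```text
clock: 14.7
eef_pos: [561.2, -7.4, 20.9]
ee_rot: [3.142, 0.0, 1.614]
force: [-0.4, -1.0, -0.5]
opening: 64.2
finger_force: 0.0
```

Request:
{"fn": "move_arm", "kwargs": {"motion": [[0,0,-0.1,0,0,0,0.4],[0,0,-0.3,0,0,0,0.4],[0,0,-0.4,0,0,0,1],[0,0,0,0,0,0,1],[0,0,0,0,0,0,1]]}}

```text
clock: 15.2
eef_pos: [561.8, -7.4, 102.4]
ee_rot: [3.139, 0.0, 1.614]
force: [-0.4, 0.2, -0.4]
opening: 84.8
finger_force: 0.0
```

```bash
python3 d.py 372.3 312 100 1.613 f
```

```text
pos [561.8  -7.4 102.4] rot [3.139 0.    1.614] q [-0.03  0.39  1.76 -0.    0.99 -0.08] open 84.8 clk 15.2
turn(tool z, scaled) 0.000 then shift tool xyz scaled [ 3.271 -1.759  0.024]
```

Request:
{"fn": "move_arm", "kwargs": {"motion": [[0.409,-0.22,0,0,0,0,1],[0.409,-0.22,0,0,0,0,1],[0.409,-0.22,0,0,0,0,1],[0.409,-0.22,0,0,0,0,1],[0.409,-0.22,0,0,0,0,1]]}}

```text
clock: 15.7
eef_pos: [440.4, 193.1, 99.8]
ee_rot: [-3.139, 0.001, 1.613]
force: [0.7, -0.3, 0.2]
opening: 91.1
finger_force: 0.0
```

Request:
{"fn": "move_arm", "kwargs": {"motion": [[0.409,-0.22,0,0,0,0,1],[0.409,-0.22,0,0,0,0,1],[0.409,-0.22,0,0,0,0,1],[0,0,0,0,0,0,1],[0,0,0,0,0,0,1]]}}

```text
clock: 16.2
eef_pos: [370.2, 311.9, 99.9]
ee_rot: [-3.14, 0.002, 1.617]
force: [0.2, -0.2, -0.0]
opening: 91.2
finger_force: 0.0
```

Request:
{"fn": "move_arm", "kwargs": {"motion": [[0,0,0,0,0,0,1],[0,0,0,0,0,0,1]]}}

```text
clock: 16.4
eef_pos: [371.8, 310.6, 100.6]
ee_rot: [-3.141, 0.001, 1.612]
force: [-0.4, 0.0, 0.3]
opening: 91.1
finger_force: 0.0
```

```bash
python3 d.py 372.3 312 6 1.613 f
cat > c.py <<'E'
from h import *
import sys
tag=sys.argv[1]
for n in('top','side'):
    p,d=shot(n,n+tag); P=world(n,d)
    for a in sys.argv[2:]:
        x,y,R,lo,hi=map(float,a.split(','))
        m=(np.hypot(P[...,0]-x,P[...,1]-y)<R)&(P[...,2]>lo)&(P[...,2]<hi)
        if m.sum()<5: continue
        q=P[m]; r=cv2.minAreaRect(q[:,:2].astype(np.float32)); print(n,a,len(q),np.round(r[0],1),np.round(r[1],1),'%.1f'%r[2],'z %.1f'%np.median(q[:,2]))
E
python3 c.py 2 560,-6,50,32,60 560,-6,90,8,28
```

```text
pos [371.8 310.6 100.6] rot [-3.141e+00  1.000e-03  1.612e+00] q [ 0.67  0.29  1.93 -0.    0.92  0.63] open 91.1 clk 16.4
turn(tool z, scaled) -0.001 then shift tool xyz scaled [0.014 0.005 0.946]
top 560,-6,50,32,60 674 [561.4  -8.3] [46.5 79.8] 3.0 z 40.8
top 560,-6,90,8,28 1226 [541.5 -13.2] [130.7 130.3] 1.7 z 15.9
```

Block centred on the board (561.4, −8.3, 3.0°, top at about 40 mm). Next I'll grasp the dish.

Request:
{"fn": "move_arm", "kwargs": {"motion": [[0.015,0,0.4,0,0,0,1],[0,0,0.4,0,0,0,1],[0,0,0.13,0,0,0,1],[0,0,0,0,0,0,1],[0,0,0.02,0,0,0,1]]}}

```text
clock: 17.0
eef_pos: [372.2, 313.4, 6.4]
ee_rot: [3.141, -0.001, 1.613]
force: [-0.2, 0.2, 0.2]
opening: 91.4
finger_force: 0.0
```

Request:
{"fn": "move_arm", "kwargs": {"motion": [[0,0,0,0,0,0,1],[0,0,0,0,0,0,0.6],[0,0,0,0,0,0,0.3],[0,0,0,0,0,0,-1],[0,0,0,0,0,0,-1]]}}

```text
clock: 17.5
eef_pos: [371.3, 313.6, 6.2]
ee_rot: [3.141, -0.0, 1.614]
force: [-0.0, -0.0, -0.5]
opening: 62.3
finger_force: 0.0
```

Request:
{"fn": "move_arm", "kwargs": {"motion": [[0,0,0,0,0,0,-1],[0,0,0,0,0,0,-1],[0,0,0,0,0,0,-1]], "squeeze": 20}}

```text
clock: 17.8
eef_pos: [371.5, 313.6, 6.2]
ee_rot: [3.141, -0.0, 1.614]
force: [-0.7, -1.0, 4.7]
opening: 60.1
finger_force: 20.0
```

Request:
{"fn": "move_arm", "kwargs": {"motion": [[0,0,-0.2,0,0,0,-1],[0,0,-0.4,0,0,0,-1],[0,0,-0.4,0,0,0,-1],[0,0,0,0,0,0,-1],[0,0,0,0,0,0,-1]]}}

```text
clock: 18.3
eef_pos: [371.1, 313.4, 106.0]
ee_rot: [3.141, -0.0, 1.614]
force: [-0.3, -0.4, -1.8]
opening: 59.9
finger_force: 20.0
```

```bash
python3 d.py 555.7 99 100 1.613 f
```

```text
pos [371.1 313.4 106. ] rot [ 3.141 -0.     1.614] q [ 0.68  0.28  1.92 -0.    0.94  0.63] open 59.9 clk 18.3
turn(tool z, scaled) 0.000 then shift tool xyz scaled [-2.22   1.754  0.06 ]
```

Request:
{"fn": "move_arm", "kwargs": {"motion": [[-0.37,0.292,0,0,0,0,-1],[-0.37,0.292,0,0,0,0,-1],[-0.37,0.292,0,0,0,0,-1],[-0.37,0.292,0,0,0,0,-1],[-0.37,0.292,0,0,0,0,-1]]}}

```text
clock: 18.8
eef_pos: [524.4, 133.0, 103.5]
ee_rot: [-3.137, 0.001, 1.614]
force: [1.0, 1.8, -1.6]
opening: 59.5
finger_force: 20.0
```

Request:
{"fn": "move_arm", "kwargs": {"motion": [[-0.37,0.292,0,0,0,0,-1],[0,0,0,0,0,0,-1],[0,0,0,0,0,0,-1],[0,0,0.3,0,0,0,-1],[0,0,0.3,0,0,0,-1]]}}

```text
clock: 19.3
eef_pos: [554.6, 100.2, 44.8]
ee_rot: [-3.141, -0.0, 1.615]
force: [-0.0, 0.7, -1.5]
opening: 60.0
finger_force: 20.0
```

Request:
{"fn": "move_arm", "kwargs": {"motion": [[0,0,0.2,0,0,0,-1],[0,0,0,0,0,0,-1],[0,0,0,0,0,0,-1],[0,0,0,0,0,0,-1]]}}

```text
clock: 19.7
eef_pos: [556.3, 99.9, 26.9]
ee_rot: [3.14, -0.0, 1.615]
force: [-0.5, 0.2, -1.5]
opening: 59.9
finger_force: 20.0
```

```bash
python3 d.py 555.7 99 6.2 1.613 f
```

```text
pos [556.3  99.9  26.9] rot [ 3.14  -0.     1.615] q [ 0.16  0.48  1.83 -0.    0.82  0.11] open 59.9 clk 19.7
turn(tool z, scaled) 0.001 then shift tool xyz scaled [-0.009 -0.006  0.207]
```

Request:
{"fn": "move_arm", "kwargs": {"motion": [[-0.01,0,0.1,0,0,0,-1],[0,0,0.06,0,0,0,-1],[0,0,0,0,0,0,-1],[0,0,0.03,0,0,0,-1],[0,0,0,0,0,0,-1]]}}

```text
clock: 20.2
eef_pos: [555.7, 98.1, 6.6]
ee_rot: [-3.141, 0.0, 1.614]
force: [-0.0, -0.5, -1.7]
opening: 59.9
finger_force: 20.0
```

Request:
{"fn": "move_arm", "kwargs": {"motion": [[0,0,0.02,0,0,0,-1],[0,0,0,0,0,0,-1]]}}

```text
clock: 20.4
eef_pos: [556.0, 98.2, 6.2]
ee_rot: [3.141, 0.0, 1.614]
force: [-1.7, 0.4, 7.0]
opening: 60.0
finger_force: 20.0
```

Request:
{"fn": "move_arm", "kwargs": {"motion": [[0,0,0,0,0,0,0.4],[0,0,0,0,0,0,0.6],[0,0,0,0,0,0,0.75],[0,0,0,0,0,0,0.75],[0,0,0,0,0,0,0.75]]}}

```text
clock: 20.9
eef_pos: [555.9, 98.2, 4.8]
ee_rot: [-3.142, 0.0, 1.614]
force: [-0.3, 0.5, -1.0]
opening: 79.3
finger_force: 0.0
```

Request:
{"fn": "move_arm", "kwargs": {"motion": [[0,0,-0.1,0,0,0,0.75],[0,0,-0.3,0,0,0,0.75],[0,0,-0.4,0,0,0,0.75],[0,0,-0.1,0,0,0,0.75],[0,0,0,0,0,0,0.5]]}}

```text
clock: 21.4
eef_pos: [557.2, 98.4, 97.3]
ee_rot: [3.137, -0.0, 1.614]
force: [-0.8, -0.4, 0.1]
opening: 74.6
finger_force: 0.0
```

```bash
python3 d.py 439.3 -1.5 100 1.613 f
```

```text
pos [557.2  98.4  97.3] rot [ 3.137 -0.     1.614] q [ 0.15  0.4   1.76 -0.    0.98  0.11] open 74.6 clk 21.4
turn(tool z, scaled) 0.000 then shift tool xyz scaled [-0.949 -1.22  -0.027]
```

Request:
{"fn": "move_arm", "kwargs": {"motion": [[-0.237,-0.305,0,0,0,0,0.5],[-0.237,-0.305,0,0,0,0,0.5],[-0.237,-0.305,0,0,0,0,0.5],[-0.237,-0.305,0,0,0,0,0.5],[0,0,0,0,0,0,0.5]]}}

```text
clock: 21.9
eef_pos: [432.2, -3.4, 93.2]
ee_rot: [-3.134, 0.0, 1.611]
force: [0.9, 1.0, -0.0]
opening: 68.3
finger_force: 0.0
```

Request:
{"fn": "move_arm", "kwargs": {"motion": [[0,0,0.3,0,0,0,0.5],[0,0,0.3,0,0,0,0.5],[0,0,0.1,0,0,0,0.5],[0,0,0,0,0,0,0.5],[0,0,0,0,0,0,0.5]]}}

```text
clock: 22.4
eef_pos: [438.7, -1.6, 25.2]
ee_rot: [3.141, 0.0, 1.614]
force: [0.5, -0.1, 0.4]
opening: 68.5
finger_force: 0.0
```

```bash
python3 d.py 439.3 -1.5 4 1.613 f
```

```text
pos [438.7  -1.6  25.2] rot [3.141 0.    1.614] q [-0.03  0.33  2.12 -0.    0.69 -0.07] open 68.5 clk 22.4
turn(tool z, scaled) 0.001 then shift tool xyz scaled [0.    0.006 0.212]
```

Request:
{"fn": "move_arm", "kwargs": {"motion": [[0,0,0.15,0,0,0,0.5],[0,0,0.05,0,0,0,0.5],[0,0,0,0,0,0,0.2],[0,0,0,0,0,0,0],[0,0,0,0,0,0,-1]], "squeeze": 10}}

```text
clock: 22.9
eef_pos: [438.7, -1.8, 5.6]
ee_rot: [3.14, 0.0, 1.614]
force: [0.4, 0.0, -0.1]
opening: 47.4
finger_force: 0.0
```

Request:
{"fn": "move_arm", "kwargs": {"motion": [[0,0,0,0,0,0,-1],[0,0,0,0,0,0,-1],[0,0,0,0,0,0,-1],[0,0,0,0,0,0,-1]]}}

```text
clock: 23.3
eef_pos: [438.7, -1.8, 5.5]
ee_rot: [3.14, 0.0, 1.614]
force: [-0.7, -0.1, 5.5]
opening: 41.1
finger_force: 10.0
```

Request:
{"fn": "move_arm", "kwargs": {"motion": [[0,0,-0.2,0,0,0,-1],[0,0,-0.4,0,0,0,-1],[0,0,-0.4,0,0,0,-1],[0,0,0,0,0,0,-1],[0,0,0,0,0,0,-1]]}}

```text
clock: 23.8
eef_pos: [438.0, -1.8, 105.2]
ee_rot: [3.141, 0.0, 1.614]
force: [-0.1, 0.2, -1.2]
opening: 41.2
finger_force: 10.0
```

```bash
python3 d.py 561.2 -7.7 90 1.613 f
```

```text
pos [438.   -1.8 105.2] rot [3.141 0.    1.614] q [-0.03  0.21  2.02 -0.    0.9  -0.07] open 41.2 clk 23.8
turn(tool z, scaled) 0.000 then shift tool xyz scaled [-0.111  1.229  0.152]
```

Request:
{"fn": "move_arm", "kwargs": {"motion": [[-0.04,0.41,0,0,0,0,-1],[-0.04,0.41,0,0,0,0,-1],[-0.03,0.41,0,0,0,0,-1],[0,0,0,0,0,0,-1],[0,0,0,0,0,0,-1]]}}

```text
clock: 24.3
eef_pos: [560.0, -7.4, 102.2]
ee_rot: [-3.136, -0.0, 1.614]
force: [-0.5, -0.5, -0.1]
opening: 40.9
finger_force: 10.0
```

Request:
{"fn": "move_arm", "kwargs": {"motion": [[0,0,0.25,0,0,0,-1],[0,0,0.15,0,0,0,-1],[0,0,0.1,0,0,0,-1],[0,0,0,0,0,0,-1],[0,0,0,0,0,0,-1]]}}

```text
clock: 24.8
eef_pos: [560.9, -7.4, 55.0]
ee_rot: [-3.141, 0.0, 1.614]
force: [0.3, -0.2, -0.7]
opening: 41.4
finger_force: 10.0
```

```bash
python3 d.py 561.2 -7.7 45.5 1.613 f
```

```text
pos [560.9  -7.4  55. ] rot [-3.141  0.     1.614] q [-0.03  0.44  1.81 -0.    0.88 -0.08] open 41.4 clk 24.8
turn(tool z, scaled) 0.000 then shift tool xyz scaled [-0.003  0.002  0.095]
```

Request:
{"fn": "move_arm", "kwargs": {"motion": [[0,0,0.05,0,0,0,-1],[0,0,0.02,0,0,0,-1],[0,0,0,0,0,0,-1],[0,0,0.015,0,0,0,-1],[0,0,0,0,0,0,-1]]}}

```text
clock: 25.3
eef_pos: [561.4, -7.5, 46.4]
ee_rot: [3.142, 0.0, 1.614]
force: [0.1, -0.4, -0.6]
opening: 41.3
finger_force: 10.0
```

Request:
{"fn": "move_arm", "kwargs": {"motion": [[0,0,0.01,0,0,0,-1],[0,0,0,0,0,0,-1],[0,0,0,0,0,0,-1]]}}

```text
clock: 25.6
eef_pos: [561.6, -7.5, 45.6]
ee_rot: [3.141, 0.0, 1.614]
force: [0.3, -0.5, 0.4]
opening: 41.0
finger_force: 10.0
```

Request:
{"fn": "move_arm", "kwargs": {"motion": [[0,0,0,0,0,0,0],[0,0,0,0,0,0,0.2],[0,0,0,0,0,0,0.4],[0,0,0,0,0,0,0.4],[0,0,0,0,0,0,0.4]]}}

```text
clock: 26.1
eef_pos: [561.4, -7.4, 45.4]
ee_rot: [-3.142, 0.0, 1.614]
force: [-0.3, -0.5, 0.2]
opening: 63.9
finger_force: 0.0
```

Request:
{"fn": "move_arm", "kwargs": {"motion": [[0,0,-0.1,0,0,0,0.4],[0,0,-0.3,0,0,0,0.4],[0,0,-0.4,0,0,0,0.4],[0,0,-0.4,0,0,0,0.4],[0,0,-0.4,0,0,0,0.4]]}}

```text
clock: 26.6
eef_pos: [561.2, -7.4, 207.8]
ee_rot: [3.141, 0.0, 1.614]
force: [1.2, -0.8, -0.0]
opening: 63.8
finger_force: 0.0
```

Request:
{"fn": "move_arm", "kwargs": {"motion": [[0,0,0,0,0,0.068,0.4],[0,0,0,0,0,0.068,0.4],[0,0,0,0,0,0.068,0.4],[0,0,0,0,0,0.068,0.4],[0,0,0,0,0,0.068,0.4]]}}

```text
clock: 27.1
eef_pos: [561.4, -7.5, 206.3]
ee_rot: [3.141, -0.0, 0.928]
force: [-0.2, -0.1, 1.3]
opening: 63.8
finger_force: 0.0
```

Request:
{"fn": "move_arm", "kwargs": {"motion": [[0,0,0,0,0,0.068,0.4],[0,0,0,0,0,0.068,0.4],[0,0,0,0,0,0.068,0.4],[0,0,0,0,0,0.068,0.4],[0,0,0,0,0,0.068,0.4]]}}

```text
clock: 27.6
eef_pos: [561.4, -7.5, 206.2]
ee_rot: [3.141, -0.001, 0.248]
force: [-0.4, -0.3, -0.1]
opening: 64.1
finger_force: 0.0
```

Request:
{"fn": "move_arm", "kwargs": {"motion": [[0,0,0,0,0,0.068,0.4],[0,0,0,0,0,0.068,0.4],[0,0,0,0,0,0,0.4],[0,0,0,0,0,0,0]]}}

```text
clock: 28.0
eef_pos: [561.4, -7.4, 206.0]
ee_rot: [3.142, -0.001, -0.015]
force: [-0.4, -0.8, -0.1]
opening: 58.3
finger_force: 0.0
```

```bash
python3 d.py 511.2 -415 200 -0.02 f
python3 - <<'E'
from h import *
P=world('top',np.load('top0.npz')['d']); Q=P[(P[...,2]>70)&(P[...,2]<112)&(np.hypot(P[...,0]-511,P[...,1]+415)<110)]
for a,b in((405,425),(425,450),(450,480),(480,500),(530,560)):
    q=Q[(Q[:,0]>a)&(Q[:,0]<b)]; print(a,b,len(q),q.mean(0).round(1), q[:,1].min().round(1),q[:,1].max().round(1)) if len(q) else 0
E
```

```text
pos [561.4  -7.4 206. ] rot [ 3.142e+00 -1.000e-03 -1.500e-02] q [-0.03  0.3   1.61 -0.    1.23  1.55] open 58.3 clk 28.0
turn(tool z, scaled) 0.002 then shift tool xyz scaled [-0.42   4.085  0.06 ]
405 425 8 [ 420.3 -414.2   80.9] -415.7 -412.5
425 450 36 [ 438.5 -414.3   85.3] -418.8 -410.2
450 480 80 [ 465.9 -414.6   91. ] -423.5 -405.2
480 500 40 [ 489.6 -415.2   92.6] -424.0 -407.5
530 560 43 [ 544.  -417.1   95.5] -424.3 -410.6
```

Request:
{"fn": "move_arm", "kwargs": {"motion": [[-0.047,0.454,0,0,0,0,0],[-0.047,0.454,0,0,0,0,0],[-0.047,0.454,0,0,0,0,0],[-0.047,0.454,0,0,0,0,0],[-0.047,0.454,0,0,0,0,0]]}}

```text
clock: 28.5
eef_pos: [533.4, -235.7, 205.8]
ee_rot: [3.141, -0.001, -0.016]
force: [-0.1, -0.3, 0.3]
opening: 45.6
finger_force: 0.0
```

Request:
{"fn": "move_arm", "kwargs": {"motion": [[-0.047,0.454,0,0,0,0,0],[-0.047,0.454,0,0,0,0,0],[-0.047,0.454,0,0,0,0,0],[-0.047,0.454,0,0,0,0,0],[0,0,0,0,0,0,0]]}}

```text
clock: 29.0
eef_pos: [510.3, -420.7, 204.9]
ee_rot: [3.139, 0.0, -0.021]
force: [-0.5, 1.0, -0.1]
opening: 45.5
finger_force: 0.0
```

Request:
{"fn": "move_arm", "kwargs": {"motion": [[0,0,0.2,0,0,0,0],[0,0,0,0,0,0,0],[0,0,0,0,0,0,0],[0,0,0,0,0,0,0]]}}

```text
clock: 29.4
eef_pos: [512.3, -414.8, 186.5]
ee_rot: [3.141, -0.001, -0.017]
force: [0.0, 0.9, -0.4]
opening: 45.8
finger_force: 0.0
```

```bash
python3 d.py 511.2 -415 105 -0.023 f; python3 c.py 3 561,-7,30,50,70 561,-7,50,34,48 556,99,36,15,45 565,-120,36,58,72
```

```text
pos [ 512.3 -414.8  186.5] rot [ 3.141e+00 -1.000e-03 -1.700e-02] q [-0.7   0.47  1.4   0.    1.27  0.89] open 45.8 clk 29.4
turn(tool z, scaled) 0.003 then shift tool xyz scaled [-0.011  0.002  0.815]
top 561,-7,30,50,70 87 [561.4  -7.6] [41.2 38.8] 0.4 z 59.2
top 561,-7,50,34,48 580 [561.2  -8.1] [46.  80.2] 4.0 z 41.0
top 556,99,36,15,45 226 [555.4  95.6] [59.1 61.1] 88.8 z 23.0
top 565,-120,36,58,72 100 [ 565.3 -122.1] [45.7 47. ] 87.9 z 64.9
side 561,-7,30,50,70 81 [559.8  -7.3] [44.  42.8] 77.7 z 56.2
side 561,-7,50,34,48 229 [559.8  -6.4] [46.8 86.4] 1.3 z 40.3
side 556,99,36,15,45 169 [555.4  98.5] [59.1 64. ] 35.8 z 20.9
side 565,-120,36,58,72 82 [ 563.3 -120.6] [48.1 49.7] 12.6 z 62.1
```

View pics/side3.png

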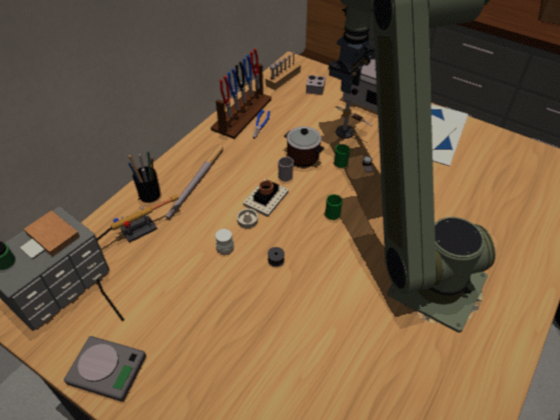

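The side picture shows the block and ring on the board at (266,190), with the dish (247,217) and the cup (286,168) in place. The gripper is over the third hand at (348,100).

Request:
{"fn": "move_arm", "kwargs": {"motion": [[-0.01,0,0.3,0,0,0,0],[0,0,0.3,0,0,0,0],[0,0,0.2,0,0,0,0],[0,0,0,0,0,0,0],[0,0,0,0,0,0,0]], "squeeze": 30}}

```text
clock: 30.0
eef_pos: [511.2, -415.4, 106.3]
ee_rot: [3.141, -0.001, -0.018]
force: [0.3, -0.6, 1.1]
opening: 45.8
finger_force: 0.0
```

Request:
{"fn": "move_arm", "kwargs": {"motion": [[0,0,0,0,0,0,-0.3],[0,0,0,0,0,0,-1],[0,0,0,0,0,0,-1],[0,0,0,0,0,0,-1],[0,0,0,0,0,0,-1]]}}

```text
clock: 30.5
eef_pos: [510.9, -415.5, 105.9]
ee_rot: [3.141, -0.001, -0.018]
force: [-0.0, -0.7, 1.4]
opening: 12.1
finger_force: 30.0
```

Request:
{"fn": "move_arm", "kwargs": {"motion": [[0,0,0,0,0,0,-1],[0,0,0,0,0,0,-1]]}}

```text
clock: 30.7
eef_pos: [510.9, -415.6, 105.9]
ee_rot: [3.141, -0.001, -0.018]
force: [0.2, -0.8, 2.2]
opening: 11.6
finger_force: 30.0
```

Request:
{"fn": "move_arm", "kwargs": {"motion": [[0,0,-0.1,0,0,0,-1],[0,0,-0.3,0,0,0,-1],[0,0,-0.35,0,0,0,-1],[0,0,-0.35,0,0,0,-1],[0,0,-0.35,0,0,0,-1]]}}

```text
clock: 31.2
eef_pos: [510.0, -414.5, 251.1]
ee_rot: [-3.14, 0.002, -0.018]
force: [0.6, -0.3, -4.1]
opening: 12.0
finger_force: 30.0
```

Request:
{"fn": "move_arm", "kwargs": {"motion": [[0,0,-0.05,0,0,-0.016,-1],[0,0,0,0,0,-0.016,-1],[0,0,0,0,0,0,-1],[0,0,0,0,0,0,-1]]}}

```text
clock: 31.6
eef_pos: [510.2, -414.7, 254.6]
ee_rot: [-3.14, 0.002, 0.045]
force: [0.1, -0.3, -4.6]
opening: 11.8
finger_force: 30.0
```

```bash
python3 d.py 656.6 -3 250 0.045 f
```

```text
pos [ 510.2 -414.7  254.6] rot [-3.14e+00  2.00e-03  4.50e-02] q [-0.7   0.44  1.28  0.    1.42  0.83] open 11.8 clk 31.6
turn(tool z, scaled) 0.000 then shift tool xyz scaled [ 1.648 -4.047  0.046]
```

Request:
{"fn": "move_arm", "kwargs": {"motion": [[0.11,-0.27,0,0,0,0,-1],[0.11,-0.27,0,0,0,0,-1],[0.11,-0.27,0,0,0,0,-1],[0.11,-0.27,0,0,0,0,-1],[0.11,-0.27,0,0,0,0,-1]]}}

```text
clock: 32.1
eef_pos: [559.3, -276.5, 254.7]
ee_rot: [-3.141, 0.001, 0.045]
force: [0.4, -0.1, -4.5]
opening: 11.9
finger_force: 30.0
```

Request:
{"fn": "move_arm", "kwargs": {"motion": [[0.11,-0.27,0,0,0,0,-1],[0.11,-0.27,0,0,0,0,-1],[0.11,-0.27,0,0,0,0,-1],[0.11,-0.27,0,0,0,0,-1],[0.11,-0.27,0,0,0,0,-1]]}}

```text
clock: 32.6
eef_pos: [608.1, -139.2, 254.8]
ee_rot: [-3.141, 0.002, 0.045]
force: [-0.1, -0.7, -3.6]
opening: 11.6
finger_force: 30.0
```

Request:
{"fn": "move_arm", "kwargs": {"motion": [[0.11,-0.27,0,0,0,0,-1],[0.11,-0.27,0,0,0,0,-1],[0.11,-0.27,0,0,0,0,-1],[0.11,-0.27,0,0,0,0,-1],[0.11,-0.27,0,0,0,0,-1]]}}

```text
clock: 33.1
eef_pos: [656.8, -1.9, 254.7]
ee_rot: [-3.142, 0.002, 0.045]
force: [0.5, 0.6, -4.9]
opening: 11.7
finger_force: 30.0
```

Request:
{"fn": "move_arm", "kwargs": {"motion": [[0,0,0,0,0,0,-1],[0,0,0,0,0,0,-1],[0,0,0,0,0,0,-1]]}}

```text
clock: 33.4
eef_pos: [656.5, -3.8, 255.0]
ee_rot: [3.141, 0.001, 0.045]
force: [-0.2, -1.1, -4.6]
opening: 11.8
finger_force: 30.0
```

```bash
python3 d.py 656.6 -3 106 0.045 f
python3 - <<'E'
from h import *
p,d=shot('side','side4'); P=world('side',d)
cv2.imwrite('pics/s4.png',cv2.resize(p[60:240,180:420,::-1],None,fx=3,fy=3))
E
```

```text
pos [656.5  -3.8 255. ] rot [3.141e+00 1.000e-03 4.500e-02] q [-0.02  0.43  1.29 -0.    1.42  1.5 ] open 11.8 clk 33.4
turn(tool z, scaled) 0.000 then shift tool xyz scaled [ 1.00e-03 -8.00e-03  1.49e+00]
```

View pics/s4.png

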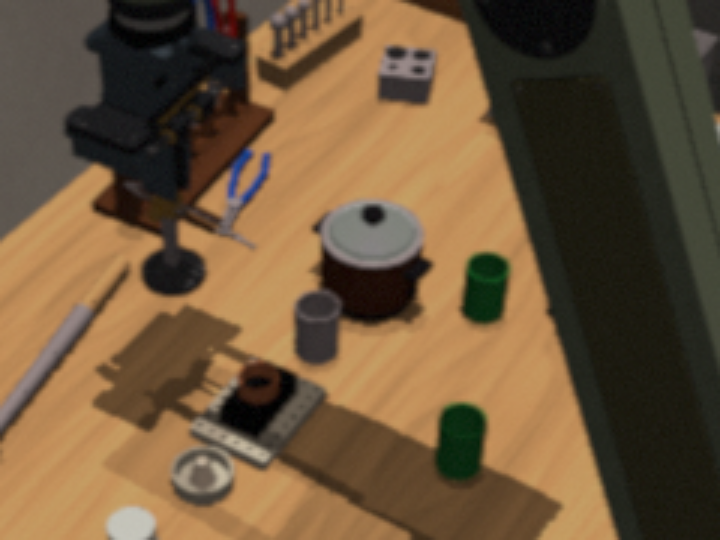

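The third hand hangs upright behind the board, with its base at (173,270) in the crop and its tweezers pointing towards the robot. Lowering it now.

Request:
{"fn": "move_arm", "kwargs": {"motion": [[0,0,0.3,0,0,0,-1],[0,0,0.3,0,0,0,-1],[0,0,0.3,0,0,0,-1],[0,0,0.3,0,0,0,-1],[0,0,0.1,0,0,0,-1]]}}

```text
clock: 33.95
eef_pos: [654.4, -4.1, 122.0]
ee_rot: [-3.141, 0.007, 0.044]
force: [-1.4, -0.5, -4.2]
opening: 11.6
finger_force: 30.0
```

Request:
{"fn": "move_arm", "kwargs": {"motion": [[0,0,0.08,0,0,0,-1],[0,0,0.04,0,0,0,-1],[0,0,0,0,0,0,-1],[0,0,0,0,0,0,-1]]}}

```text
clock: 34.35
eef_pos: [657.8, -3.1, 114.8]
ee_rot: [3.141, -0.003, 0.046]
force: [-0.4, -0.1, -4.4]
opening: 11.9
finger_force: 30.0
```

```bash
python3 d.py 656.6 -3 106 0.045 f
```

```text
pos [657.8  -3.1 114.8] rot [ 3.141e+00 -3.000e-03  4.600e-02] q [-0.02  0.52  1.5  -0.    1.12  1.5 ] open 11.9 clk 34.4
turn(tool z, scaled) 0.000 then shift tool xyz scaled [-0.012 -0.002  0.088]
```

Request:
{"fn": "move_arm", "kwargs": {"motion": [[0,0,0.04,0,0,0,-1],[0,0,0.03,0,0,0,-1],[0,0,0,0,0,0,-1],[0,0,0,0,0,0,-1]]}}

```text
clock: 34.75
eef_pos: [656.9, -3.1, 106.4]
ee_rot: [3.142, 0.0, 0.046]
force: [0.4, -0.2, -3.8]
opening: 11.5
finger_force: 30.0
```

Request:
{"fn": "move_arm", "kwargs": {"motion": [[0,0,0.015,0,0,0,-1],[0,0,0,0,0,0,-1],[0,0,0,0,0,0,-1]]}}

```text
clock: 35.05
eef_pos: [657.2, -3.1, 106.0]
ee_rot: [3.141, -0.001, 0.046]
force: [-2.9, 0.4, 3.4]
opening: 12.1
finger_force: 30.0
```

Request:
{"fn": "move_arm", "kwargs": {"motion": [[0,0,0,0,0,0,-0.5],[0,0,0,0,0,0,-0.2],[0,0,0,0,0,0,0],[0,0,0,0,0,0,0],[0,0,0,0,0,0,0]]}}

```text
clock: 35.55
eef_pos: [657.0, -3.1, 104.8]
ee_rot: [3.141, 0.0, 0.046]
force: [-0.3, 1.2, -0.3]
opening: 45.1
finger_force: 0.0
```

Request:
{"fn": "move_arm", "kwargs": {"motion": [[0,0,-0.1,0,0,0,0],[0,0,-0.3,0,0,0,0],[0,0,-0.4,0,0,0,0],[0,0,-0.4,0,0,0,0],[0,0,-0.2,0,0,0,0]]}}

```text
clock: 36.05
eef_pos: [658.4, -3.1, 250.3]
ee_rot: [3.141, -0.008, 0.046]
force: [0.0, -0.6, -0.1]
opening: 45.7
finger_force: 0.0
```

Request:
{"fn": "move_arm", "kwargs": {"motion": [[-0.4,0,0,0,0,0,0],[-0.4,0,0,0,0,0,0],[-0.4,0,0,0,0,0,0],[-0.4,0,0,0,0,0,0],[-0.4,0,0,0,0,0,0]]}}

```text
clock: 36.55
eef_pos: [455.6, -12.3, 245.7]
ee_rot: [3.141, -0.001, 0.046]
force: [-0.0, 0.2, 0.0]
opening: 45.7
finger_force: 0.0
```

Request:
{"fn": "move_arm", "kwargs": {"motion": [[-0.1,-0.4,0,0,0,0,0],[-0.1,-0.4,0,0,0,0,0],[-0.1,-0.4,0,0,0,0,0],[-0.1,-0.4,0,0,0,0,0],[0,0,0,0,0,0,0]]}}

```text
clock: 37.05
eef_pos: [408.7, 149.4, 245.9]
ee_rot: [-3.139, -0.001, 0.051]
force: [1.2, -0.3, -0.3]
opening: 45.8
finger_force: 0.0
```

Request:
{"fn": "move_arm", "kwargs": {"motion": [[0,-0.4,0,0,0,0,0],[0,-0.4,0,0,0,0,0],[0,-0.4,0,0,0,0,0],[0,0,0,0,0,0,0],[0,0,0,0,0,0,0]]}}

```text
clock: 37.55
eef_pos: [404.6, 265.4, 245.1]
ee_rot: [3.141, -0.0, 0.047]
force: [-0.2, 0.2, -0.8]
opening: 45.5
finger_force: 0.0
```

```bash
python3 c.py 5 561,-7,26,50,66 561,-7,50,34,48 556,99,36,15,45 565,-120,36,58,72 657,-3,20,125,150 561,-7,20,70,95 550,213,35,50,75 406,168,35,25,45 374,-316,20,20,40; python3 -c "
import cv2
i=cv2.imread('pics/side5.png');j=cv2.imread('pics/top5.png')
cv2.imwrite('pics/f.png',cv2.hconcat([cv2.resize(i[90:290,190:390],(400,400)),cv2.resize(j[110:310,180:380],(400,400))]))"
```

```text
top 561,-7,26,50,66 84 [560.7  -7.6] [40.  38.8] 0.1 z 60.0
top 561,-7,50,34,48 566 [560.9  -8.1] [46.  80.1] 3.8 z 40.8
top 556,99,36,15,45 226 [555.8  95.8] [59.4 60.6] 89.8 z 22.5
top 565,-120,36,58,72 98 [ 565.5 -121.9] [45.6 47.2] 86.8 z 65.2
top 657,-3,20,125,150 38 [657.2  -4.5] [13.6 11. ] 12.5 z 139.6
top 561,-7,20,70,95 20 [570.9  -8.7] [ 4.5 17.7] 89.8 z 81.9
top 550,213,35,50,75 309 [549.7 212.4] [43.8 43.8] 12.7 z 60.0
top 406,168,35,25,45 339 [406.  167.8] [46. 46.] 89.3 z 30.5
top 374,-316,20,20,40 141 [ 375.2 -317.4] [27.8 29.7] 2.5 z 23.7
side 561,-7,26,50,66 7 [558.5 -19.9] [11.3 32.7] 87.9 z 55.7
side 561,-7,50,34,48 6 [550.  -35.4] [6.1 9.8] 34.3 z 41.2
side 556,99,36,15,45 5 [525.7 102.9] [13.3  0.8] 84.4 z 17.8
side 565,-120,36,58,72 74 [ 564.8 -120.5] [47.3 48.3] 12.7 z 62.6
side 550,213,35,50,75 198 [548.6 214.3] [41.6 49.1] 36.8 z 59.5
side 406,168,35,25,45 192 [405.  169.5] [43.9 47.6] 34.4 z 30.2
side 374,-316,20,20,40 51 [ 372.9 -316.4] [30.6 29.5] 80.9 z 23.4
```

View pics/f.png

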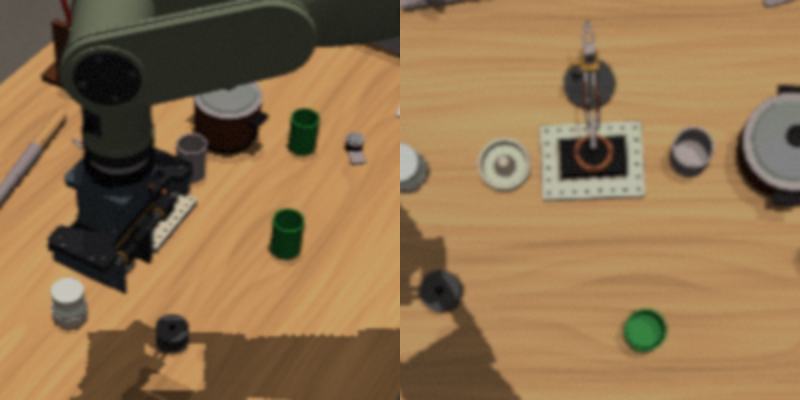

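The top view (right half) shows the block and ring centred on the board at (593,155), with the third hand behind and its tips over the ring. The dish is at (504,163) and the cup at (690,150), and the measurements show no bystander has moved, so I'm handing in.

```bash
python3 -c "
from workcell import *
print(hand_in())"
```

```text
the job is handed in; nothing more can be done
None
```

The soldering place is set up and handed in: block, ring, third hand, cup and dish all measured within tolerance, and the flux jar, loupe and wire reel were not moved; the hand-in gave no verdict back.

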